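# Lay out cut spacer bars in order of length

## Robot

A 6-joint arm with a two-finger parallel gripper is mounted at the origin on the work surface. World frame = base frame: x ahead of the robot, y to its left, z up, the work surface at z = 0. Lengths are in m, angles in rad, forces in N, time in s.
With the tool pointing down it reaches from about 0.275 to 0.825 m from the base axis. Payload 5.2 kg.
Tool frame: the origin (TCP) lies at the very end of the fingers, on their centre line; the grasp point (between the pads) lies 19 mm behind it; z points along the fingers, y is the direction in which the jaws open and shut (so a half turn about z gives the same grasp; the last joint's range is limited). The gripper opens to 93 mm and grips with 3 to 60 N. Pads are 15 mm wide; open, the fingers measure 128 mm over their backs; the gripper's body (75 mm by 188 mm) begins 65 mm behind the grasp point.
Start: joints at [1.142, 0.259, 1.535, -0, 1.348, -0.203], TCP at [0.123, 0.536, 0.219] pointing down, gripper open.
Joint ranges: [-3.14, 3.14], [-0.91, 2.08], [0.19, 2.58], [-1.22, 4.36], [0.22, 2.71], [-3.12, 3.12]. Speed limits (rad/s): [2.57, 2.57, 3.14, 3.14, 3.14, 3.14].

## Interface

Orientations are given as a unit quaternion [x, y, z, w].
In Python, from rig import telemetry, vision, ticket gives the robot as it stands.
- The arm moves only by the tool move_arm, never from a script. Its argument "series" is a list of rows, each a list of 7 numbers: the turn, a rotation vector about the tool's x, y, z in degrees, then the shift along the tool's x, y, z in m, then the opening, from 0 (shut) to 1 (fully open). In form: [[ax, ay, az, tx, ty, tz, gripper], ...]. A call has 1 to 20 rows; each row is the pose to reach, as a shift and turn from the pose commanded when the call began, along the tool's axes at that moment; what a row does not reach only later rows make up. A row lasts 1/12 s, in which the tool goes at most 41.7 mm and 7.16 degrees, less where a joint would pass 70% of its speed; a pose out of reach is approached as far as the arm can. A call with a gripper value outside its range is refused whole. The fingers move at their own pace and stop on an object; "grip_force" is the grip in N (left out, the last holds). Time passes only in rows, so rows that repeat a pose let the fingers close. It gives the time, the measured TCP pose, the force and the opening at its end, in the units of the state.
- telemetry.observe(): the state, without advancing time (a new reading comes with each control period).
- vision.get_image(name): name is "scene" or "top" or "wrist"; returns a dict with "pixels" (420x560x3 uint8, blue, green, red), "K" (3x3 intrinsics, pixels), "k1" (the pictures are not rectified: a ray, as slopes to the right and down, at radius r is drawn at 1 + k1 r^2 times it, then the intrinsics apply), "world_from_camera" (4x4, takes a point from camera to world coordinates); the wrist camera has in their place "tool_from_camera" (4x4, takes a point from camera to tool coordinates, whose origin is the TCP and whose axes are the flange's). Camera axes: x right, y down, z forward; pixel columns grow to the right and rows downward; lengths in m; the calibration is good to about 2 mm. A picture is of the moment at which its call begins: read the wrist's pose just before it. There is no depth.
- ticket.sign_off(): hands the job in, once; it reports no verdict.
The state is a dict: "time": time; "joint_positions": joint angles; "dq": joint speeds; "joint_efforts": joint torques, N m; "ee_pos": TCP position; "tool_rot": TCP orientation; "wrist_force": force on the tool from outside, world axes, zero at the start; "ft_torque": the same for the moment, N m; "width": finger opening in m.
Only numpy, scipy, OpenCV 4.12 (cv2) and the standard library are available. Lean on these libraries where they do the work, as an engineer would, in place of code of your own. Each camera call takes 0.05 s, during which the arm holds its last target.

## Task

Lay the four cut aluminium spacer bars out on the layout board in order of length: the shortest on the black strip next to the steel end stop, then each longer one on the next strip, the longest on the strip farthest from the stop. Each bar lies flat, lengthwise along its strip and centred on it, and is let go. Do not knock over the coffee cup.

Things in the scene. Friction and masses are not known exactly. Their poses are not given: they have to be found in the camera images.
- bar_50: The shortest of four loose aluminium spacer bars (silver, two thin dark lines along the top), 50 mm long, 20 mm wide, 10 mm high, lying flat on the bench. Origin: centre of its underside. x runs along its length, y across its width, z up. Turned up to 40 degrees either way from world x. Grip it across its width at the middle.
- bar_75: The second shortest of four loose aluminium spacer bars (silver, two thin dark lines along the top), 75 mm long, 20 mm wide, 10 mm high, lying flat on the bench. Origin: centre of its underside. x runs along its length, y across its width, z up. Turned up to 40 degrees either way from world x. Grip it across its width at the middle.
- bar_100: The second longest of four loose aluminium spacer bars (silver, two thin dark lines along the top), 100 mm long, 20 mm wide, 10 mm high, lying flat on the bench. Origin: centre of its underside. x runs along its length, y across its width, z up. Turned up to 40 degrees either way from world x. Grip it across its width at the middle.
- bar_125: The longest of four loose aluminium spacer bars (silver, two thin dark lines along the top), 125 mm long, 20 mm wide, 10 mm high, lying flat on the bench. Origin: centre of its underside. x runs along its length, y across its width, z up. Turned up to 40 degrees either way from world x. Grip it across its width at the middle.
- strip_a: Flat black rubber strip, one end of the row of four: 132 mm long (its x), 26 mm wide (its y), 2 mm thick. Strips a, b, c, d are alike, parallel, 72 mm apart in this order along their +y, fixed on a plywood board (136 by 420 by 8 mm) that lies beyond the bars, turned up to 9 degrees. Origin: centre of its underside, 8 mm above the bench; its top is 10 mm above the bench.
- strip_b: Flat black rubber strip, second in the row of four: 132 mm long (its x), 26 mm wide (its y), 2 mm thick. Strips a, b, c, d are alike, parallel, 72 mm apart in this order along their +y, fixed on a plywood board (136 by 420 by 8 mm) that lies beyond the bars, turned up to 9 degrees. Origin: centre of its underside, 8 mm above the bench; its top is 10 mm above the bench.
- strip_c: Flat black rubber strip, third in the row of four: 132 mm long (its x), 26 mm wide (its y), 2 mm thick. Strips a, b, c, d are alike, parallel, 72 mm apart in this order along their +y, fixed on a plywood board (136 by 420 by 8 mm) that lies beyond the bars, turned up to 9 degrees. Origin: centre of its underside, 8 mm above the bench; its top is 10 mm above the bench.
- strip_d: Flat black rubber strip, the other end of the row of four: 132 mm long (its x), 26 mm wide (its y), 2 mm thick. Strips a, b, c, d are alike, parallel, 72 mm apart in this order along their +y, fixed on a plywood board (136 by 420 by 8 mm) that lies beyond the bars, turned up to 9 degrees. Origin: centre of its underside, 8 mm above the bench; its top is 10 mm above the bench.
- stop: Steel end stop: upright block 50 by 22 mm on a 90 by 30 mm foot, 49 mm high in all, fixed on the board at one of its ends, 82 mm from the nearest strip (a or d, it varies). A fixed white round tub of grey corner keys, 44 mm wide, 26 mm high, stands at the opposite end. Origin: centre of the foot's underside, 8 mm above the bench.
- cup: White paper coffee cup with a lid and a brown sleeve, 78 mm across, 101 mm high, standing loose on the bench to the robot's left. Origin: centre of its underside; z up. To be left standing.
Mind the look-alikes: they are no part of the job. What is shaped like the bar_100 but green or pink is not meant.

How it is judged:
At the end, for the whole second after the job is handed in: Counted from the end stop, the strips carry the 50, 75, 100 and 125 mm bars in this order, one each: lying flat on the strip, centre within 12 mm across the strip and 15 mm along it, parallel to it within 12 degrees, released and at rest (linear speed of each of bar_50, bar_75, bar_100, bar_125 below 0.02 m/s and contact force between each of bar_50, bar_75, bar_100, bar_125 and the fingers below 0.05 N and ((horizontal distance between stop and strip_a below 0.15 m and (x of bar_50 in the frame of strip_a between -0.015 and 0.015 m and y of bar_50 in the frame of strip_a between -0.012 and 0.012 m and z of bar_50 in the frame of strip_a between -0.002 and 0.005 m and angle between the x axis of bar_50 and the x axis of strip_a, either way round below 0.21 rad) and (x of bar_75 in the frame of strip_b between -0.015 and 0.015 m and y of bar_75 in the frame of strip_b between -0.012 and 0.012 m and z of bar_75 in the frame of strip_b between -0.002 and 0.005 m and angle between the x axis of bar_75 and the x axis of strip_b, either way round below 0.21 rad) and (x of bar_100 in the frame of strip_c between -0.015 and 0.015 m and y of bar_100 in the frame of strip_c between -0.012 and 0.012 m and z of bar_100 in the frame of strip_c between -0.002 and 0.005 m and angle between the x axis of bar_100 and the x axis of strip_c, either way round below 0.21 rad) and (x of bar_125 in the frame of strip_d between -0.015 and 0.015 m and y of bar_125 in the frame of strip_d between -0.012 and 0.012 m and z of bar_125 in the frame of strip_d between -0.002 and 0.005 m and angle between the x axis of bar_125 and the x axis of strip_d, either way round below 0.21 rad)) or (horizontal distance between stop and strip_d below 0.15 m and (x of bar_50 in the frame of strip_d between -0.015 and 0.015 m and y of bar_50 in the frame of strip_d between -0.012 and 0.012 m and z of bar_50 in the frame of strip_d between -0.002 and 0.005 m and angle between the x axis of bar_50 and the x axis of strip_d, either way round below 0.21 rad) and (x of bar_75 in the frame of strip_c between -0.015 and 0.015 m and y of bar_75 in the frame of strip_c between -0.012 and 0.012 m and z of bar_75 in the frame of strip_c between -0.002 and 0.005 m and angle between the x axis of bar_75 and the x axis of strip_c, either way round below 0.21 rad) and (x of bar_100 in the frame of strip_b between -0.015 and 0.015 m and y of bar_100 in the frame of strip_b between -0.012 and 0.012 m and z of bar_100 in the frame of strip_b between -0.002 and 0.005 m and angle between the x axis of bar_100 and the x axis of strip_b, either way round below 0.21 rad) and (x of bar_125 in the frame of strip_a between -0.015 and 0.015 m and y of bar_125 in the frame of strip_a between -0.012 and 0.012 m and z of bar_125 in the frame of strip_a between -0.002 and 0.005 m and angle between the x axis of bar_125 and the x axis of strip_a, either way round below 0.21 rad)))); the robot touches nothing.
It fails at once if the coffee cup is knocked over (angle between cup's own z axis and vertical above 0.6 rad).
It also fails if it takes over 96 s, if anything falls off the work surface, if the arm or the gripper's body presses on something with over 40 N, if the wrist force passes 120 N, or if a joint passes its speed limit or range.

## Working session

There is one attempt and no reset: what is moved stays moved. The work goes in short steps, Python scripts to look and compute and a tool call to move; the robot and the scene stay as the last step left them, time stands still between calls to the robot, and variables do not carry over. Pictures are saved under pics/ and viewed, and the job is handed in when it is done.

Besides the shell and the picture viewer there is one more tool, called after ">>>" by a JSON object that holds its "api" and its "payload". move_arm: Moves the arm, as the interface text tells. Its arguments: {"type":"object","properties":{"series":{"type":"array","items":{"type":"array","items":{"type":"number"}}},"grip_force":{"type":"number"}},"required":["series"]}

```bash
ls; mkdir -p pics
python3 - <<'E'
from rig import telemetry, vision, ticket
import cv2
print(telemetry.observe())
for n in ("scene","top","wrist"):
    d=vision.get_image(n); cv2.imwrite(f"pics/{n}0.png",d["pixels"])
    print(n,d["K"],d["k1"],d.get("world_from_camera",d.get("tool_from_camera")))
E
```

```text
pics
{'time': 0.0, 'joint_positions': array([ 1.14223459e+00,  2.59309900e-01,  1.53610446e+00, -1.28809106e-05,
        1.34800373e+00, -2.02766627e-01]), 'dq': array([-0.00147502,  0.00104555,  0.00017054, -0.00224468,  0.00065815,
       -0.00105922]), 'joint_efforts': array([ 1.16689931e-03, -4.37317085e+01, -2.84001517e+01,  7.19868788e-02,
        4.12376365e-02, -1.30425278e-04]), 'ee_pos': array([0.12285981, 0.53552475, 0.21782695]), 'tool_rot': array([ 1.12656412e-01,  9.93633584e-01, -8.69571854e-04, -2.77382129e-04]), 'wrist_force': array([-0.25477335,  0.75024223, -0.55335652]), 'ft_torque': array([-0.04302465,  0.02807291, -0.00571624]), 'width': 0.09314742572490453}
scene [[461.46196917   0.         275.33736248]
 [  0.         461.46196917 203.64421266]
 [  0.           0.           1.        ]] -0.057462876308017524 [[ 0.55397883  0.58682378 -0.59054661  1.22618241]
 [ 0.83246747 -0.3991978   0.38423824 -0.37795094]
 [-0.01026477 -0.7044707  -0.70965884  0.95157709]
 [ 0.          0.          0.          1.        ]]
top [[399.57246813   0.         282.82688912]
 [  0.         399.57246813 205.1213344 ]
 [  0.           0.           1.        ]] -0.057055771636699434 [[-1.29481661e-01 -9.69617410e-01  2.07548978e-01  2.80439509e-01]
 [-9.91581813e-01  1.26595442e-01 -2.71864291e-02  9.36498330e-02]
 [ 8.56804048e-05 -2.09321936e-01 -9.77846777e-01  9.66690913e-01]
 [ 0.00000000e+00  0.00000000e+00  0.00000000e+00  1.00000000e+00]]
wrist [[329.46729133   0.         278.98107166]
 [  0.         329.46729133 209.73563186]
 [  0.           0.           1.        ]] -0.04463595712165262 [[ 5.28630017e-04 -9.68023607e-01 -2.50858560e-01  7.04866131e-02]
 [ 9.99999393e-01  7.54231794e-04 -8.03179634e-04 -6.10750998e-04]
 [ 9.66702347e-04 -2.50857983e-01  9.68023418e-01 -1.66117537e-01]
 [ 0.00000000e+00  0.00000000e+00  0.00000000e+00  1.00000000e+00]]
```

View pics/top0.png

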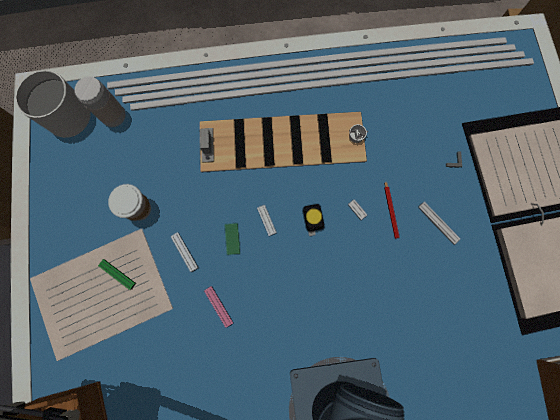

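View pics/scene0.png

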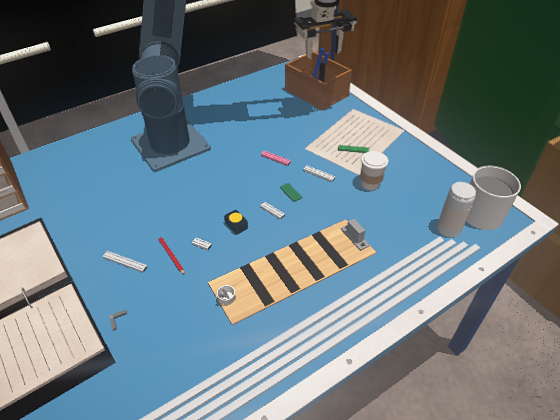

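View pics/wrist0.png

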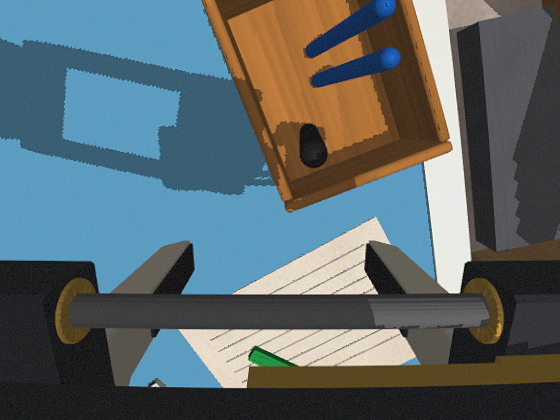

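The top view shows four silver bars at (184,252), (266,220), (357,209) and (439,223), with four black strips at (240..324,140). The stop is at the board's left end (206,143), the tub at (358,133) and the cup at (127,202). The pink bar (218,307) and green bar (118,274) are look-alikes. Next I measure in both views.

```bash
cat > h.py <<'E'
import numpy as np, cv2
from rig import telemetry, vision, ticket
from scipy.spatial.transform import Rotation as R
def und(d,px):
    px=np.atleast_2d(np.array(px,float)); K=d["K"]
    p=np.stack([(px[:,0]-K[0,2])/K[0,0],(px[:,1]-K[1,2])/K[1,1]],1); q=p.copy()
    for _ in range(20): q=p/(1+d["k1"]*(q**2).sum(1,keepdims=True))
    return q
def rays(d,px,T=None):
    if T is None: T=d["world_from_camera"]
    q=und(d,px); v=np.c_[q,np.ones(len(q))]@T[:3,:3].T
    return T[:3,3],v/np.linalg.norm(v,axis=1,keepdims=True)
def plane(d,px,z,T=None):
    o,v=rays(d,px,T); return o+v*((z-o[2])/v[:,2:3])
def tri(o1,v1,o2,v2):
    A=np.stack([v1,-v2],1); s=np.linalg.lstsq(A,o2-o1,rcond=None)[0]
    a=o1+s[0]*v1; b=o2+s[1]*v2; return (a+b)/2,np.linalg.norm(a-b)
def wristT(st,d):
    T=np.eye(4); T[:3,:3]=R.from_quat(st["tool_rot"]).as_matrix(); T[:3,3]=st["ee_pos"]; return T@d["tool_from_camera"]
def blobs(mask,lo,hi):
    cs,_=cv2.findContours(mask,cv2.RETR_EXTERNAL,cv2.CHAIN_APPROX_NONE); out=[]
    for c in cs:
        a=cv2.contourArea(c)
        if lo<a<hi: out.append((a,c))
    return out
E
python3 - <<'E'
from h import *
for n in ("top","scene"):
    d=vision.get_image(n); im=d["pixels"]; hsv=cv2.cvtColor(im,cv2.COLOR_BGR2HSV)
    m=((hsv[...,1]<60)&(hsv[...,2]>100)).astype(np.uint8)*255
    m=cv2.morphologyEx(m,cv2.MORPH_CLOSE,np.ones((3,3),np.uint8))
    print(n,"silver")
    for a,c in blobs(m,60,900):
        r=cv2.minAreaRect(c); P=plane(d,cv2.boxPoints(r),0.010); 
        C=plane(d,[r[0]],0.010)[0]; e=[np.linalg.norm(P[0]-P[1])*1e3,np.linalg.norm(P[1]-P[2])*1e3]
        print(a,np.round(r[0]),np.round(C,4),np.round(e))
    m=((hsv[...,2]<50)).astype(np.uint8)*255
    print("black")
    for a,c in blobs(m,150,1500):
        r=cv2.minAreaRect(c); P=plane(d,cv2.boxPoints(r),0.010); 
        C=plane(d,[r[0]],0.010)[0]; e=[np.linalg.norm(P[0]-P[1])*1e3,np.linalg.norm(P[1]-P[2])*1e3]
        print(a,np.round(r[0]),np.round(C,4),np.round(e))
im=vision.get_image("top")["pixels"]
cv2.imwrite("pics/topcrop.png",cv2.resize(im[100:280,160:480],None,fx=2.5,fy=2.5,interpolation=cv2.INTER_CUBIC))
E
```

```text
top silver
310.0 [184. 251.] [0.4016 0.3176 0.01  ] [ 21. 100.]
231.5 [266. 220.] [0.453  0.1119 0.01  ] [21. 76.]
373.0 [439. 222.] [ 0.3912 -0.3069  0.01  ] [ 21. 124.]
146.5 [357. 209.] [ 0.4502 -0.1124  0.01  ] [20. 50.]
850.0 [124. 200.] [0.5459 0.4544 0.01  ] [84. 84.]
79.0 [358. 132.] [ 0.6485 -0.1472  0.01  ] [44. 42.]
147.0 [205. 135.] [0.6901 0.2397 0.01  ] [31. 79.]
black
1419.0 [355. 395.] [ 0.029  -0.0366  0.01  ] [206.  88.]
915.0 [548. 389.] [-0.0275 -0.4851  0.01  ] [133.  54.]
1034.0 [528. 275.] [ 0.2356 -0.4985  0.01  ] [134. 270.]
201.0 [313. 218.] [ 0.4432 -0.0023  0.01  ] [45. 64.]
394.0 [240. 143.] [0.6579 0.1551 0.01  ] [ 25. 130.]
395.5 [268. 141.] [0.6534 0.0832 0.01  ] [ 25. 130.]
395.0 [296. 140.] [0.6483 0.0119 0.01  ] [ 24. 129.]
399.0 [324. 138.] [ 0.6437 -0.0602  0.01  ] [ 24. 130.]
1342.5 [  6. 173.] [0.6592 0.7611 0.01  ] [360.  34.]
759.0 [538.  29.] [ 0.8937 -0.7135  0.01  ] [126. 195.]
913.0 [63.  9.] [1.1294 0.6126 0.01  ] [379.  60.]
scene silver
70.0 [115. 317.] [ 0.542  -0.3846  0.01  ] [52. 31.]
274.5 [226. 294.] [ 0.6323 -0.1389  0.01  ] [47. 54.]
307.5 [124. 261.] [ 0.3968 -0.3069  0.01  ] [ 26. 131.]
114.0 [201. 243.] [ 0.4549 -0.1141  0.01  ] [26. 52.]
246.5 [357. 235.] [0.6646 0.2497 0.01  ] [ 59. 100.]
151.0 [272. 210.] [0.4576 0.1097 0.01  ] [28. 79.]
95.0 [371. 185.] [0.5387 0.4109 0.01  ] [42. 60.]
575.5 [ 12. 192.] [-0.0461 -0.502   0.01  ] [ 82. 251.]
176.0 [319. 173.] [0.4077 0.3155 0.01  ] [ 31. 102.]
442.0 [ 10. 123.] [-0.4399 -0.4312  0.01  ] [ 36. 466.]
385.0 [24. 52.] [-0.986  -0.2695  0.01  ] [224. 101.]
61.0 [340.  40.] [-0.2573  0.9491  0.01  ] [ 23. 251.]
348.5 [118.  26.] [-0.987  0.174  0.01 ] [253. 101.]
402.0 [314.  10.] [-0.5859  1.047   0.01  ] [243. 248.]
203.5 [206.   2.] [-0.9971  0.6553  0.01  ] [263. 117.]
black
1259.0 [ 47. 393.] [ 0.6382 -0.5727  0.01  ] [202.  42.]
164.0 [ 12. 308.] [ 0.3824 -0.5888  0.01  ] [66. 22.]
```

View pics/topcrop.png

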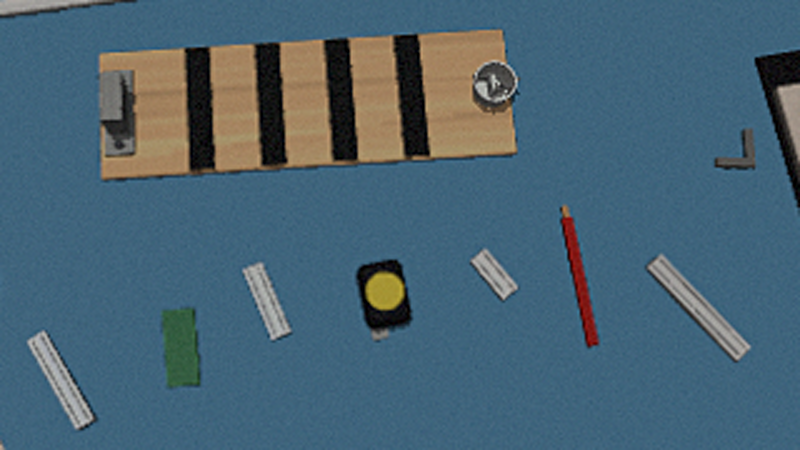

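Crop: the four silver bars with twin dark lines are at (60,380), (266,300), (494,273) and (697,307). Their measured lengths are 100, 76, 50 and 124 mm, and each is the only silver one of its size. The pink and green bars are ruled out by colour. The stop is at the +y end. Now angles, and heights by triangulation.

Run:
```python
from h import *
D={n:vision.get_image(n) for n in ("top","scene")}
def rects(n,kind):
    d=D[n]; hsv=cv2.cvtColor(d["pixels"],cv2.COLOR_BGR2HSV); s,v=hsv[...,1],hsv[...,2]
    if kind=="bar": m=(s<60)&(v>100)
    else: m=(v<(50 if n=="top" else 58))
    m=m.astype(np.uint8)*255
    if kind=="bar": m=cv2.morphologyEx(m,cv2.MORPH_CLOSE,np.ones((3,3),np.uint8))
    out=[]
    for a,c in blobs(m,80,1500):
        W=(plane(d,c[:,0],0.010)[:,:2]*1e3).astype(np.float32)
        r=cv2.minAreaRect(W); L=max(r[1]); w=min(r[1])
        b=cv2.boxPoints(r); e=b[1]-b[0] if np.linalg.norm(b[1]-b[0])>np.linalg.norm(b[2]-b[1]) else b[2]-b[1]
        if e[0]<0:e=-e
        if 300<r[0][0]<720 and abs(r[0][1])<340 and L<145 and w<40:
            M=cv2.moments(c); px=(M["m10"]/M["m00"],M["m01"]/M["m00"])
            out.append((np.array(r[0]),L,w,np.degrees(np.arctan2(e[1],e[0])),px))
    return out
for k in("bar","strip"):
    t=rects("top",k); s=rects("scene",k)
    for r in t:
        print(k,np.round(r[0],1),"L %.0f w %.0f ang %.1f"%r[1:4])
        if not s: continue
        q=min(s,key=lambda u:np.linalg.norm(u[0]-r[0]))
        o1,v1=rays(D["top"],[r[4]]);o2,v2=rays(D["scene"],[q[4]])
        p,g=tri(o1,v1[0],o2,v2[0]); print("   scene",np.round(q[0],1),"L %.0f w %.0f ang %.1f"%q[1:4],"tri",np.round(p*1e3,1),"gap %.1f"%(g*1e3))
```

```text
bar [401.9 317.9] L 100 w 21 ang 24.0
   scene [407.9 315.7] L 102 w 30 ang 24.6 tri [402.3 319.9   3.3] gap 1.6
bar [452.9 111.9] L 75 w 21 ang 15.6
   scene [457.  109.7] L 78 w 26 ang 15.4 tri [453.6 112.1   5.2] gap 0.3
bar [ 391.6 -306.7] L 124 w 21 ang 34.1
   scene [ 395.8 -307.4] L 129 w 24 ang 34.0 tri [ 391.6 -308.     5.4] gap 2.5
bar [ 450.4 -112.3] L 50 w 20 ang 30.6
   scene [ 454.6 -114. ] L 50 w 25 ang 31.5 tri [ 450.9 -113.1    5.6] gap 0.5
bar [694.1 240.1] L 72 w 31 ang -4.7
   scene [457.  109.7] L 78 w 26 ang 15.4 tri [586.3 129.9 161.1] gap 185.5
strip [659.  154.8] L 130 w 24 ang -3.6
strip [654.3  83.1] L 130 w 24 ang -3.6
strip [649.3  11.7] L 129 w 24 ang -3.5
strip [644.4 -60.3] L 130 w 24 ang -4.0
```

```bash
cat >> h.py <<'E'
def go(x,y,z,th,fr=None):
    """row to reach TCP x,y,z with bar angle th(deg) (jaw across), tool down; fr=(pos,quat) else measured"""
    if fr is None: s=telemetry.observe(); fr=(s["ee_pos"],s["tool_rot"])
    t=np.radians(th); yv=np.array([-np.sin(t),np.cos(t),0]); zv=np.array([0,0,-1.]); xv=np.cross(yv,zv)
    if xv[0]>0: yv=-yv; xv=-xv
    Rt=np.stack([xv,yv,zv],1); R0=R.from_quat(fr[1]).as_matrix()
    rv=np.degrees(R.from_matrix(R0.T@Rt).as_rotvec()); p=R0.T@(np.array([x,y,z])-fr[0])
    return np.round(np.r_[rv,p],4)
E
python3 -c "
from h import *
print(go(.402,.318,.15,24))"
```

```text
[-1.51000e-02 -9.60000e-03 -3.69375e+01 -3.20700e-01 -1.50000e-01
  6.85000e-02]
```

>>> {"api": "move_arm", "payload": {"series": [[0,0,-37,-0.321,-0.15,0.0685,0.5],[0,0,-37,-0.321,-0.15,0.0685,0.5],[0,0,-37,-0.321,-0.15,0.0685,0.5],[0,0,-37,-0.321,-0.15,0.0685,0.5],[0,0,-37,-0.321,-0.15,0.0685,0.5],[0,0,-37,-0.321,-0.15,0.0685,0.5],[0,0,-37,-0.321,-0.15,0.0685,0.5],[0,0,-37,-0.321,-0.15,0.0685,0.5],[0,0,-37,-0.321,-0.15,0.0685,0.5],[0,0,-37,-0.321,-0.15,0.0685,0.5],[0,0,-37,-0.321,-0.15,0.0685,0.5],[0,0,-37,-0.321,-0.15,0.0685,0.5],[0,0,-37,-0.321,-0.15,0.0685,0.5],[0,0,-37,-0.321,-0.15,0.0685,0.5]], "grip_force": 20}}

```text
time: 1.57
ee_pos: [0.4012, 0.3192, 0.1506]
tool_rot: [-0.209, 0.978, 0.0, 0.0]
wrist_force: [0.3, -0.3, 0.0]
width: 0.0464
```

```bash
cat >> h.py <<'E'
def look(name,zp=0.010,lo=300,hi=30000,save=True):
    st=telemetry.observe(); d=vision.get_image("wrist"); im=d["pixels"]; T=wristT(st,d)
    if save: cv2.imwrite(f"pics/{name}.png",im)
    hsv=cv2.cvtColor(im,cv2.COLOR_BGR2HSV); s,v=hsv[...,1],hsv[...,2]
    print("t",round(st["time"],2),"ee",np.round(st["ee_pos"],4),"w",round(st["width"],4),"F",np.round(st["wrist_force"],1))
    m=((s<60)&(v>120)).astype(np.uint8)*255
    m=cv2.morphologyEx(m,cv2.MORPH_CLOSE,np.ones((7,7),np.uint8))
    for a,c in blobs(m,lo,hi):
        px=cv2.boxPoints(cv2.minAreaRect(c))
        W=(plane(d,c[:,0],zp,T)[:,:2]*1e3).astype(np.float32); r=cv2.minAreaRect(W); b=cv2.boxPoints(r)
        e=b[1]-b[0] if np.linalg.norm(b[1]-b[0])>np.linalg.norm(b[2]-b[1]) else b[2]-b[1]
        if e[0]<0:e=-e
        M=cv2.moments(c)
        print("blob px",np.round([M["m10"]/M["m00"],M["m01"]/M["m00"]]),"ctr",np.round(r[0],1),"L %.1f w %.1f ang %.1f"%(max(r[1]),min(r[1]),np.degrees(np.arctan2(e[1],e[0]))))
E
python3 -c "
from h import *
look('w1')"
```

```text
t 1.57 ee [0.4012 0.3192 0.1506] w 0.0464 F [ 0.3 -0.3  0. ]
blob px [277. 198.] ctr [401.2 317. ] L 99.7 w 19.8 ang 24.3
blob px [ 56. 159.] ctr [451.9 113.3] L 75.2 w 24.9 ang 14.8
```

View pics/w1.png

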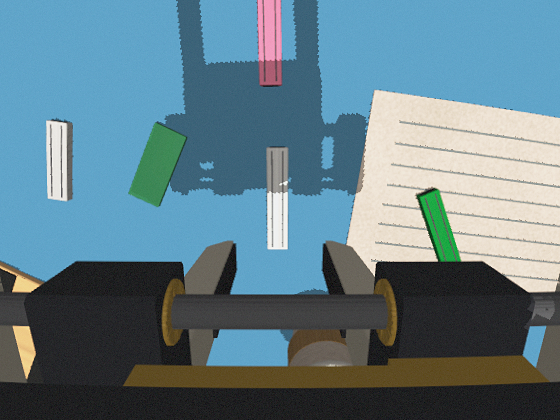

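The wrist view shows the bar_100 at (277,198), 99.7 × 19.8 mm. That agrees with the top view within 1 mm. I check its height by triangulation (top plus wrist) and compute the descent.

Run:
```python
from h import *
st=telemetry.observe(); d=vision.get_image("wrist"); T=wristT(st,d); t=vision.get_image("top")
def cen(im,near):
    hsv=cv2.cvtColor(im,cv2.COLOR_BGR2HSV); m=((hsv[...,1]<60)&(hsv[...,2]>105)).astype(np.uint8)*255
    m=cv2.morphologyEx(m,cv2.MORPH_CLOSE,np.ones((5,5),np.uint8))
    cs=[c for a,c in blobs(m,60,8000)]; rs=[cv2.minAreaRect(c)[0] for c in cs]
    return min(rs,key=lambda r:np.hypot(r[0]-near[0],r[1]-near[1]))
for tp,wp in(((184,251),(277,198)),((266,220),(59,159))):
    a=cen(t["pixels"],tp); b=cen(d["pixels"],wp); o1,v1=rays(t,[a]); o2,v2=rays(d,[b],T)
    print(a,b,tri(o1,v1[0],o2,v2[0]))
print(go(.4015,.3175,.003,24.2))
```

```text
(186.8922882080078, 257.0615234375) (276.5, 198.0) (array([0.39082916, 0.31114727, 0.02598105]), np.float64(0.012802497357538434))
(266.22119140625, 219.77529907226562) (59.0, 160.0) (array([0.45234861, 0.11157714, 0.0068738 ]), np.float64(0.0017093939160758812))
[ 0.0078  0.0308 -0.0121  0.0007 -0.0014  0.1475]
```

The first value is bad because the arm now covers that bar in the top view. I redo it with the initial top picture.

Run:
```python
from h import *
st=telemetry.observe(); d=vision.get_image("wrist"); T=wristT(st,d); t=vision.get_image("top"); im=cv2.imread("pics/top0.png")
hsv=cv2.cvtColor(im,cv2.COLOR_BGR2HSV); m=((hsv[...,1]<60)&(hsv[...,2]>100)).astype(np.uint8)*255
m=cv2.morphologyEx(m,cv2.MORPH_CLOSE,np.ones((3,3),np.uint8))
for a,c in blobs(m,60,900):
    r=cv2.minAreaRect(c)[0]
    if abs(r[0]-184)<4 and abs(r[1]-251)<4:
        o1,v1=rays(t,[r]); o2,v2=rays(d,[(276.5,198)],T); print(r,tri(o1,v1[0],o2,v2[0]))
```

```text
(183.69338989257812, 251.4481201171875) (array([0.39991855, 0.31588097, 0.01493992]), np.float64(0.002315319178761725))
```

>>> {"api": "move_arm", "payload": {"series": [[0,0,0,0.0005,-0.0015,0.04,0.5],[0,0,0,0.0005,-0.0015,0.08,0.5],[0,0,0,0.0005,-0.0015,0.11,0.5],[0,0,0,0.0005,-0.0015,0.13,0.5],[0,0,0,0.0005,-0.0015,0.142,0.5],[0,0,0,0.0005,-0.0015,0.147,0.5],[0,0,0,0.0005,-0.0015,0.147,0.5],[0,0,0,0.0005,-0.0015,0.147,0],[0,0,0,0.0005,-0.0015,0.147,0],[0,0,0,0.0005,-0.0015,0.147,0],[0,0,0,0.0005,-0.0015,0.147,0],[0,0,0,0.0005,-0.0015,0.147,0],[0,0,0,0.0005,-0.0015,0.147,0]], "grip_force": 20}}

```text
time: 2.9
ee_pos: [0.4031, 0.3167, 0.004]
tool_rot: [-0.208, 0.978, 0.0, 0.001]
wrist_force: [-1.0, -0.4, 5.0]
width: 0.0195
```

Gripped: opening is 19.5 mm. The heights, 7 and 15 mm from short baselines, bracket the stated 10 mm. I lift, then carry to a hover over strip 3 from the stop (649,12) at −3.6°.

```bash
python3 -c "
from h import *
print(go(.6493,.0117,.12,-3.7))"
```

```text
[ 0.0283  0.0864 27.7587 -0.1007 -0.3789 -0.1159]
```

>>> {"api": "move_arm", "payload": {"series": [[0,0,0,0,0,-0.04,0],[0,0,0,0,0,-0.08,0],[0,0,10,-0.02,-0.06,-0.116,0],[0,0,27.7,-0.101,-0.379,-0.116,0],[0,0,27.7,-0.101,-0.379,-0.116,0],[0,0,27.7,-0.101,-0.379,-0.116,0],[0,0,27.7,-0.101,-0.379,-0.116,0],[0,0,27.7,-0.101,-0.379,-0.116,0],[0,0,27.7,-0.101,-0.379,-0.116,0],[0,0,27.7,-0.101,-0.379,-0.116,0],[0,0,27.7,-0.101,-0.379,-0.116,0],[0,0,27.7,-0.101,-0.379,-0.116,0],[0,0,27.7,-0.101,-0.379,-0.116,0],[0,0,27.7,-0.101,-0.379,-0.116,0],[0,0,27.7,-0.101,-0.379,-0.116,0],[0,0,27.7,-0.101,-0.379,-0.116,0],[0,0,27.7,-0.101,-0.379,-0.116,0],[0,0,27.7,-0.101,-0.379,-0.116,0]]}}

```text
time: 4.4
ee_pos: [0.6487, 0.0128, 0.1194]
tool_rot: [0.031, 1.0, 0.0, -0.0]
wrist_force: [-0.5, -0.3, -0.3]
width: 0.0197
```

```bash
python3 -c "
from h import *
look('w2'); print(telemetry.observe()['dq'])"
```

```text
t 4.4 ee [0.6487 0.0128 0.1194] w 0.0197 F [-0.5 -0.3 -0.3]
blob px [ 51. 366.] ctr [ 802.9 -222.3] L 83.6 w 37.5 ang 89.4
blob px [504. 356.] ctr [817.1 226.2] L 82.2 w 66.4 ang 86.9
blob px [279. 348.] ctr [786.8   3.1] L 66.5 w 39.0 ang 86.8
blob px [524. 249.] ctr [700.8 236.7] L 36.7 w 24.1 ang 70.5
blob px [ 88. 215.] ctr [ 642.2 -153.9] L 56.7 w 49.9 ang -53.9
blob px [279. 235.] ctr [670.   10.5] L 120.2 w 92.8 ang -3.5
blob px [543. 171.] ctr [629.6 242.6] L 33.1 w 20.3 ang 84.4
[-0.00581434  0.00087203 -0.00472027 -0.00037356 -0.00099345  0.00010102]
```

View pics/w2.png

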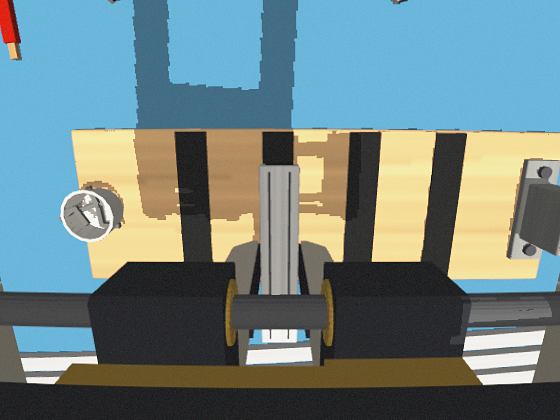

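Wrist: the bar is held straight over the strip with its near end at (278,132). I check the strip positions with the wrist camera, from the near-end midpoints at row 132.

Run:
```python
from h import *
im=cv2.imread("pics/w2.png"); st=telemetry.observe(); d=vision.get_image("wrist"); T=wristT(st,d)
v=cv2.cvtColor(im,cv2.COLOR_BGR2HSV)[...,2]; g=im.max(2)
tp={}
u=np.array([np.cos(np.radians(-3.7)),np.sin(np.radians(-3.7))])
for x0,c in((452,(659,154.8)),(365,(654.3,83.1)),(278,(649.3,11.7)),(191,(644.4,-60.3))):
    # columns of black at row 145, rows top at centre
    row=g[142:152,x0-30:x0+30].mean(0); xs=np.where(row<70)[0]+x0-30
    xc=(xs.min()+xs.max())/2; col=g[115:150,int(xc)-5:int(xc)+5].mean(1); rt=115+np.argmax(col<70)
    E=plane(d,[(xc,147),(xc,rt)],0.010,T)*1e3
    pred=np.array(c)-66*u
    print(x0,xc,rt,"near end",np.round(E[1,:2],1),"expected",np.round(pred,1), "width px->mm",np.round(np.linalg.norm(np.diff(plane(d,[(xs.min(),147),(xs.max()+1,147)],.01,T),axis=0))*1e3,1))
print(go(.649,.0117,.0145,-3.7))
```

```text
452 449.5 134 near end [593.7 156.6] expected [593.1 159.1] width px->mm 25.6
365 364.5 132 near end [588.3  85.8] expected [588.4  87.4] width px->mm 24.9
278 277.5 132 near end [584.1  14.8] expected [583.4  16. ] width px->mm 24.7
191 190.5 132 near end [579.5 -56.3] expected [578.5 -56. ] width px->mm 25.0
[-1.500e-03  6.700e-03  1.346e-01 -1.000e-04 -7.000e-04  1.049e-01]
```

Wrist and top views agree within 2.5 mm. Place: lower to TCP 0.0145, since the bar was gripped with the TCP at 0.004 and the strip top is at 10 mm.

>>> {"api": "move_arm", "payload": {"series": [[0,0,0,0,-0.0005,0.04,0],[0,0,0,0,-0.0005,0.07,0],[0,0,0,0,-0.0005,0.09,0],[0,0,0,0,-0.0005,0.098,0],[0,0,0,0,-0.0005,0.102,0],[0,0,0,0,-0.0005,0.105,0],[0,0,0,0,-0.0005,0.105,0]]}}

```text
time: 5.08
ee_pos: [0.6501, 0.011, 0.015]
tool_rot: [0.032, 0.999, -0.0, 0.001]
wrist_force: [-0.7, -0.2, -0.1]
width: 0.0195
```

>>> {"api": "move_arm", "payload": {"series": [[0,0,0,0,0,0.001,0],[0,0,0,0,0,0.001,0],[0,0,0,0,0,0.001,0.4],[0,0,0,0,0,0.001,0.4],[0,0,0,0,0,0.001,0.4],[0,0,0,0,0,-0.03,0.4],[0,0,0,0,0,-0.07,0.4],[0,0,0,0,0,-0.105,0.4],[0,0,0,0,0,-0.105,0.4]]}}

```text
time: 5.83
ee_pos: [0.654, 0.0104, 0.1278]
tool_rot: [0.032, 0.999, -0.001, 0.007]
wrist_force: [1.7, 0.2, 0.8]
width: 0.0372
```

```bash
python3 -c "
from h import *
look('w3',zp=0.02); print(go(.4529,.1119,.12,15.5))"
```

```text
t 5.83 ee [0.654  0.0104 0.1278] w 0.0372 F [1.7 0.2 0.8]
blob px [ 40. 362.] ctr [ 802.8 -246.3] L 53.2 w 41.1 ang -4.7
blob px [280. 351.] ctr [7.969e+02 2.000e-01] L 118.9 w 40.9 ang 86.5
blob px [524. 344.] ctr [817.1 244.7] L 83.7 w 40.7 ang -2.5
blob px [216. 265.] ctr [709.2 -51.1] L 48.4 w 23.9 ang -40.6
blob px [343. 268.] ctr [713.4  62.4] L 55.6 w 25.5 ang 15.9
blob px [522. 238.] ctr [695.  228.7] L 32.1 w 22.9 ang 77.9
blob px [ 94. 204.] ctr [ 639.4 -148. ] L 54.3 w 47.2 ang -60.1
blob px [279. 199.] ctr [648.8  10.8] L 100.3 w 20.4 ang -4.1
blob px [542. 160.] ctr [627.1 234.5] L 32.0 w 28.4 ang -81.4
[-1.46900e-01  5.50000e-01 -1.91316e+01  2.05700e-01  8.85000e-02
  2.40000e-03]
```

View pics/w3.png

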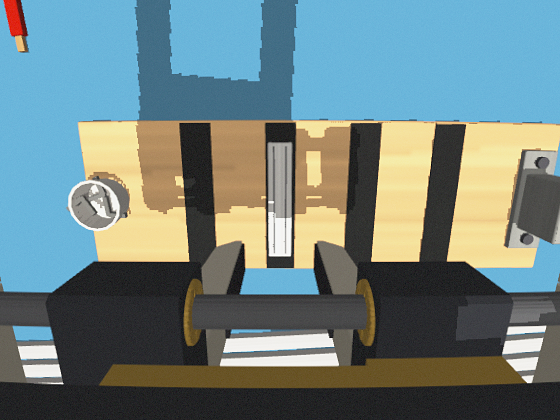

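Bar 100 lies on its strip at (279,199), measured at (648.8, 10.8) against the strip's (649, 11.7). Next is bar_75.

```bash
python3 -c "
from h import *
a=np.radians(-3.7); 
q=R.from_matrix(np.stack([[-np.cos(a),-np.sin(a),0],[-np.sin(a),np.cos(a),0],[0,0,-1]],1)).as_quat()
print(go(.4529,.1119,.12,15.5,(np.array([.649,.0117,.119]),q)))"
```

```text
[ 0.000e+00  0.000e+00 -1.920e+01  2.022e-01  8.730e-02 -1.000e-03]
```

>>> {"api": "move_arm", "payload": {"series": [[0,0,-19.2,0.202,0.087,-0.001,0.5],[0,0,-19.2,0.202,0.087,-0.001,0.5],[0,0,-19.2,0.202,0.087,-0.001,0.5],[0,0,-19.2,0.202,0.087,-0.001,0.5],[0,0,-19.2,0.202,0.087,-0.001,0.5],[0,0,-19.2,0.202,0.087,-0.001,0.5],[0,0,-19.2,0.202,0.087,-0.001,0.5],[0,0,-19.2,0.202,0.087,-0.001,0.5],[0,0,-19.2,0.202,0.087,-0.001,0.5],[0,0,-19.2,0.202,0.087,-0.001,0.5],[0,0,-19.2,0.202,0.087,-0.001,0.5],[0,0,-19.2,0.202,0.087,-0.001,0.5]]}}

```text
time: 6.88
ee_pos: [0.454, 0.1101, 0.1199]
tool_rot: [-0.135, 0.991, -0.0, -0.0]
wrist_force: [-0.5, 0.3, 0.0]
width: 0.0465
```

```bash
python3 -c "
from h import *
look('w4'); print(go(.4530,.1119,.003,15.3))"
```

```text
t 6.88 ee [0.454  0.1101 0.1199] w 0.0465 F [-0.5  0.3  0. ]
blob px [351. 269.] ctr [487.6 188.9] L 63.7 w 28.5 ang 37.9
blob px [206. 269.] ctr [523.4  59.7] L 63.4 w 28.6 ang -6.8
blob px [281. 205.] ctr [452.  110.8] L 75.6 w 20.3 ang 15.6
blob px [ 26. 135.] ctr [ 448.3 -111.1] L 51.7 w 27.3 ang 33.9
[ 0.0015 -0.0154  0.2132  0.0003  0.0018  0.1169]
```

View pics/w4.png

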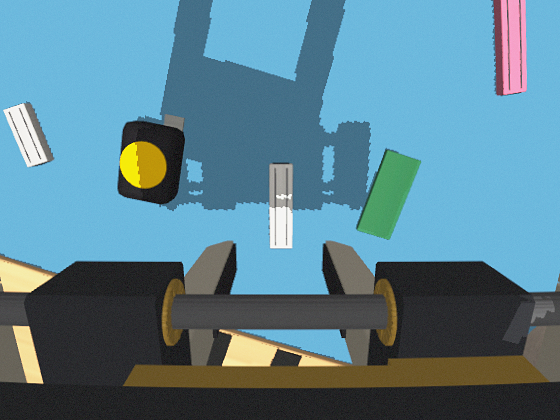

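Wrist: silver bar at (281,205), 75.6 × 20.3 mm, clear of the tape measure (150,165) and the green block (388,195). Descend and grip.

>>> {"api": "move_arm", "payload": {"series": [[0,0,0,0.001,0.001,0.04,0.5],[0,0,0,0.001,0.001,0.07,0.5],[0,0,0,0.001,0.001,0.095,0.5],[0,0,0,0.001,0.001,0.11,0.5],[0,0,0,0.001,0.001,0.1165,0.5],[0,0,0,0.001,0.001,0.1165,0.5],[0,0,0,0.001,0.001,0.1165,0],[0,0,0,0.001,0.001,0.1165,0],[0,0,0,0.001,0.001,0.1165,0],[0,0,0,0.001,0.001,0.1165,0],[0,0,0,0.001,0.001,0.1165,0],[0,0,0,0.001,0.001,0.1165,0]], "grip_force": 20}}

```text
time: 7.93
ee_pos: [0.4527, 0.1114, 0.0045]
tool_rot: [-0.135, 0.991, -0.0, 0.001]
wrist_force: [-0.5, -0.3, 5.1]
width: 0.0193
```

```bash
python3 -c "
from h import *
print(go(.654,.0831,.12,-3.7))"
```

```text
[-1.02000e-02  1.07100e-01  1.92657e+01 -1.86500e-01 -8.13000e-02
 -1.15100e-01]
```

>>> {"api": "move_arm", "payload": {"series": [[0,0,0,0,0,-0.04,0],[0,0,0,0,0,-0.08,0],[0,0,19.2,-0.187,-0.081,-0.116,0],[0,0,19.2,-0.187,-0.081,-0.116,0],[0,0,19.2,-0.187,-0.081,-0.116,0],[0,0,19.2,-0.187,-0.081,-0.116,0],[0,0,19.2,-0.187,-0.081,-0.116,0],[0,0,19.2,-0.187,-0.081,-0.116,0],[0,0,19.2,-0.187,-0.081,-0.116,0],[0,0,19.2,-0.187,-0.081,-0.116,0],[0,0,19.2,-0.187,-0.081,-0.116,0],[0,0,19.2,-0.187,-0.081,-0.116,0],[0,0,19.2,-0.187,-0.081,-0.116,0]]}}

```text
time: 9.02
ee_pos: [0.6527, 0.0839, 0.1199]
tool_rot: [0.031, 1.0, 0.0, -0.0]
wrist_force: [0.5, 0.1, -0.1]
width: 0.02
```

```bash
python3 -c "
from h import *
look('w5'); print(go(.6537,.0825,.014,-3.7))"
```

```text
t 9.02 ee [0.6527 0.0839 0.1199] w 0.02 F [ 0.5  0.1 -0.1]
blob px [ 51. 365.] ctr [ 805.6 -151.4] L 84.0 w 40.9 ang 88.5
blob px [282. 354.] ctr [801.3  73.5] L 65.4 w 32.2 ang -86.0
blob px [505. 349.] ctr [813.1 298. ] L 82.4 w 82.0 ang 87.1
blob px [478. 229.] ctr [684.2 250.3] L 70.5 w 56.6 ang -3.4
blob px [279. 242.] ctr [684.6  83.3] L 101.0 w 56.3 ang 5.1
blob px [ 13. 215.] ctr [ 643.9 -149.7] L 64.5 w 35.9 ang -15.9
blob px [463. 170.] ctr [630.6 240.9] L 31.3 w 21.5 ang 86.9
blob px [192. 206.] ctr [648.4   8. ] L 96.8 w 20.9 ang -3.6
[-1.00e-04 -9.60e-03  9.16e-02 -8.00e-04 -1.30e-03  1.06e-01]
```

View pics/w5.png

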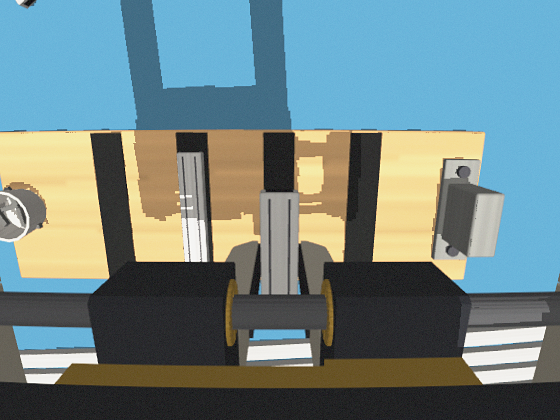

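Bar 75 sits square over the second strip (near end at 278,132), and bar 100 at (192,206) is undisturbed. Lower and release.

>>> {"api": "move_arm", "payload": {"series": [[0,0,0,0,-0.001,0.04,0],[0,0,0,0,-0.001,0.07,0],[0,0,0,0,-0.001,0.09,0],[0,0,0,0,-0.001,0.1,0],[0,0,0,0,-0.001,0.104,0],[0,0,0,0,-0.001,0.106,0],[0,0,0,0,-0.001,0.106,0],[0,0,0,0,-0.001,0.106,0.4],[0,0,0,0,-0.001,0.106,0.4],[0,0,0,0,-0.001,0.106,0.4],[0,0,0,0,-0.001,0.075,0.4],[0,0,0,0,-0.001,0.035,0.4],[0,0,0,0,-0.001,0,0.4],[0,0,0,0,-0.001,0,0.4],[0,0,0,0,-0.001,0,0.4]]}}

```text
time: 10.32
ee_pos: [0.656, 0.0824, 0.1232]
tool_rot: [0.032, 0.999, -0.0, 0.003]
wrist_force: [-0.1, -0.3, -0.6]
width: 0.0373
```

```bash
python3 -c "
from h import *
look('w6',zp=0.02); print(go(.4503,-.1125,.12,30.6))"
```

```text
t 10.32 ee [0.656  0.0824 0.1232] w 0.0373 F [-0.1 -0.3 -0.6]
blob px [ 40. 364.] ctr [ 799.9 -168.4] L 49.0 w 40.0 ang -4.3
blob px [281. 351.] ctr [793.9  72.7] L 116.4 w 37.8 ang 86.4
blob px [524. 344.] ctr [813.9 312.5] L 81.2 w 39.9 ang -2.8
blob px [342. 272.] ctr [713.8 134.2] L 47.0 w 24.9 ang 16.3
blob px [478. 223.] ctr [679.4 244.4] L 66.3 w 54.4 ang -3.3
blob px [ 15. 210.] ctr [ 644.1 -143. ] L 54.1 w 38.4 ang -16.3
blob px [279. 205.] ctr [653.9  82.2] L 74.9 w 19.9 ang -3.4
blob px [463. 164.] ctr [628.3 235.3] L 30.0 w 20.8 ang 86.0
blob px [196. 210.] ctr [663.6  11. ] L 130.5 w 28.7 ang 2.0
[-3.8400e-02  1.3740e-01 -3.4236e+01  1.9130e-01 -2.0760e-01  3.0000e-04]
```

View pics/w6.png

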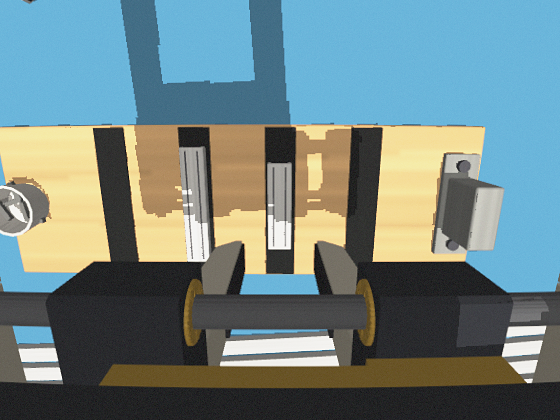

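Bar 75 lies at (279,205), measured (653.9, 82.2) against the strip's (654.3, 83.1). Next is bar_50.

>>> {"api": "move_arm", "payload": {"series": [[0,0,-34.2,0.189,-0.207,0,0.5],[0,0,-34.2,0.189,-0.207,0,0.5],[0,0,-34.2,0.189,-0.207,0,0.5],[0,0,-34.2,0.189,-0.207,0,0.5],[0,0,-34.2,0.189,-0.207,0,0.5],[0,0,-34.2,0.189,-0.207,0,0.5],[0,0,-34.2,0.189,-0.207,0,0.5],[0,0,-34.2,0.189,-0.207,0,0.5],[0,0,-34.2,0.189,-0.207,0,0.5],[0,0,-34.2,0.189,-0.207,0,0.5],[0,0,-34.2,0.189,-0.207,0,0.5],[0,0,-34.2,0.189,-0.207,0,0.5],[0,0,-34.2,0.189,-0.207,0,0.5],[0,0,-34.2,0.189,-0.207,0,0.5],[0,0,-34.2,0.189,-0.207,0,0.5]]}}

```text
time: 11.62
ee_pos: [0.4523, -0.1116, 0.1195]
tool_rot: [-0.264, 0.964, 0.0, -0.0]
wrist_force: [0.4, -0.6, -0.1]
width: 0.0463
```

```bash
python3 -c "
from h import *
look('w7'); print(go(.4505,-.1125,.0035,30.8))"
```

```text
t 11.62 ee [ 0.4523 -0.1116  0.1195] w 0.0463 F [ 0.4 -0.6 -0.1]
blob px [352. 269.] ctr [464.  -26.7] L 63.5 w 28.4 ang 52.8
blob px [206. 269.] ctr [ 532.  -141.9] L 63.6 w 27.9 ang 7.5
blob px [278. 204.] ctr [ 448.7 -113.9] L 50.6 w 19.8 ang 30.1
blob px [106.  50.] ctr [ 410.7 -292.5] L 75.8 w 23.3 ang 34.0
[ 0.0024  0.001  -0.1842  0.0019  0.0002  0.1161]
```

View pics/w7.png

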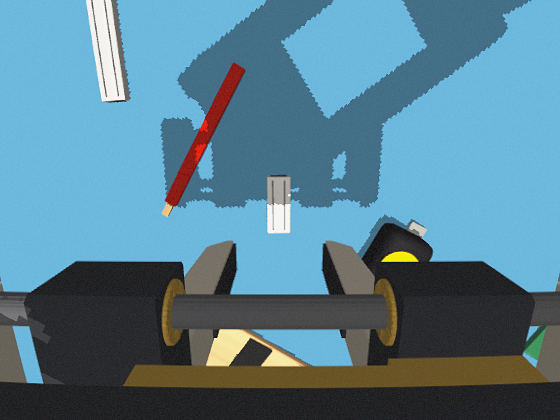

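Wrist: bar 50 at (278,204), 50.6 × 19.8 mm, and the pencil and tape measure are clear of the fingers. Descend and grip.

>>> {"api": "move_arm", "payload": {"series": [[0,0,0,0.003,0,0.04,0.5],[0,0,0,0.003,0,0.07,0.5],[0,0,0,0.003,0,0.095,0.5],[0,0,0,0.003,0,0.11,0.5],[0,0,0,0.003,0,0.116,0.5],[0,0,0,0.003,0,0.116,0.5],[0,0,0,0.003,0,0.116,0],[0,0,0,0.003,0,0.116,0],[0,0,0,0.003,0,0.116,0],[0,0,0,0.003,0,0.116,0],[0,0,0,0.003,0,0.116,0],[0,0,0,0.003,0,0.116,0]], "grip_force": 20}}

```text
time: 12.67
ee_pos: [0.4501, -0.1139, 0.0045]
tool_rot: [-0.264, 0.965, -0.001, 0.001]
wrist_force: [-1.1, 0.1, 7.0]
width: 0.0196
```

```bash
python3 -c "
from h import *
print(go(.6587,.1545,.12,-3.7))"
```

```text
[-0.0705  0.0793 34.2627 -0.3162  0.1249 -0.1154]
```

>>> {"api": "move_arm", "payload": {"series": [[0,0,0,0,0,-0.04,0],[0,0,0,0,0,-0.08,0],[0,0,34.2,-0.316,0.125,-0.116,0],[0,0,34.2,-0.316,0.125,-0.116,0],[0,0,34.2,-0.316,0.125,-0.116,0],[0,0,34.2,-0.316,0.125,-0.116,0],[0,0,34.2,-0.316,0.125,-0.116,0],[0,0,34.2,-0.316,0.125,-0.116,0],[0,0,34.2,-0.316,0.125,-0.116,0],[0,0,34.2,-0.316,0.125,-0.116,0],[0,0,34.2,-0.316,0.125,-0.116,0],[0,0,34.2,-0.316,0.125,-0.116,0],[0,0,34.2,-0.316,0.125,-0.116,0],[0,0,34.2,-0.316,0.125,-0.116,0],[0,0,34.2,-0.316,0.125,-0.116,0],[0,0,34.2,-0.316,0.125,-0.116,0],[0,0,34.2,-0.316,0.125,-0.116,0]]}}

```text
time: 14.08
ee_pos: [0.6575, 0.1534, 0.1198]
tool_rot: [0.033, 0.999, -0.0, -0.0]
wrist_force: [-0.4, 0.4, -0.2]
width: 0.0192
```

```bash
python3 -c "
from h import *
look('w8'); print(go(.6587,.1540,.014,-3.7))"
```

```text
t 14.08 ee [0.6575 0.1534 0.1198] w 0.0192 F [-0.4  0.4 -0.2]
blob px [ 52. 363.] ctr [807.  -82.2] L 85.2 w 45.8 ang -89.7
blob px [279. 352.] ctr [800.1 143.9] L 67.8 w 37.0 ang 85.3
blob px [504. 346.] ctr [818.5 367. ] L 83.2 w 82.3 ang -3.4
blob px [279. 254.] ctr [702.8 146.1] L 80.7 w 79.6 ang 32.4
blob px [389. 228.] ctr [679.7 243.1] L 62.8 w 43.5 ang -4.0
blob px [195. 211.] ctr [656.1  79.5] L 77.3 w 20.8 ang -3.5
blob px [382. 169.] ctr [630.7 240.8] L 32.7 w 22.9 ang 86.6
blob px [111. 207.] ctr [651.    7.1] L 102.7 w 24.7 ang -3.6
[-0.0041 -0.0033 -0.0154 -0.001   0.0004  0.1059]
```

View pics/w8.png

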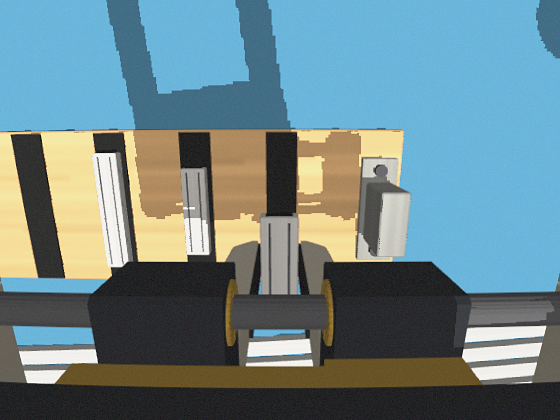

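Bar 50 is over the strip next to the stop (strip end at 281,132; stop at 385,215). Lower and release.

>>> {"api": "move_arm", "payload": {"series": [[0,0,0,-0.0005,0.0005,0.04,0],[0,0,0,-0.0005,0.0005,0.07,0],[0,0,0,-0.0005,0.0005,0.09,0],[0,0,0,-0.0005,0.0005,0.1,0],[0,0,0,-0.0005,0.0005,0.104,0],[0,0,0,-0.0005,0.0005,0.106,0],[0,0,0,-0.0005,0.0005,0.106,0],[0,0,0,-0.0005,0.0005,0.106,0.4],[0,0,0,-0.0005,0.0005,0.106,0.4],[0,0,0,-0.0005,0.0005,0.106,0.4],[0,0,0,-0.0005,0.0005,0.075,0.4],[0,0,0,-0.0005,0.0005,0.035,0.4],[0,0,0,-0.0005,0.0005,0,0.4],[0,0,0,-0.0005,0.0005,0,0.4],[0,0,0,-0.0005,0.0005,0,0.4]]}}

```text
time: 15.38
ee_pos: [0.6607, 0.1554, 0.1233]
tool_rot: [0.032, 0.999, 0.0, 0.003]
wrist_force: [-0.3, 0.6, -0.4]
width: 0.0371
```

```bash
python3 -c "
from h import *
look('w9',zp=0.02); print(go(.392,-.3068,.12,34.1))"
```

```text
t 15.38 ee [0.6607 0.1554 0.1233] w 0.0371 F [-0.3  0.6 -0.4]
blob px [ 40. 363.] ctr [805.4 -95.3] L 48.5 w 40.1 ang -4.3
blob px [280. 350.] ctr [798.6 146.2] L 115.5 w 39.9 ang 86.2
blob px [524. 347.] ctr [821.4 385.6] L 76.1 w 39.9 ang -3.0
blob px [278. 207.] ctr [658.3 154.6] L 49.6 w 19.8 ang -3.6
blob px [193. 205.] ctr [653.6  82.4] L 74.2 w 20.0 ang -3.5
blob px [384. 206.] ctr [663.  240.7] L 97.8 w 41.3 ang -4.0
blob px [109. 203.] ctr [649.2  12.2] L 99.7 w 23.2 ang -3.6
[-2.78000e-02  1.37200e-01 -3.77374e+01  2.37200e-01 -4.78000e-01
  1.00000e-04]
```

View pics/w9.png

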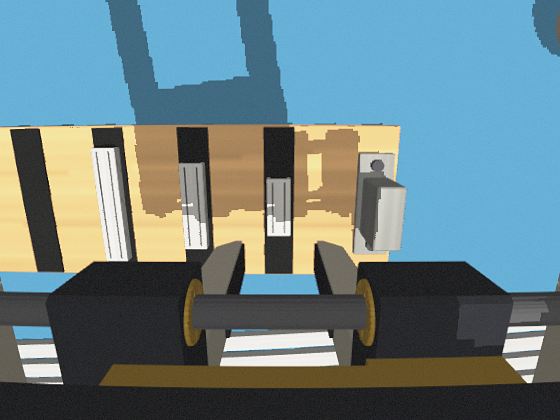

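Bar 50 lies at (278,207), measured (658.3, 154.6) against (659, 154.8). Last is bar_125.

>>> {"api": "move_arm", "payload": {"series": [[0,0,-37.7,0.236,-0.479,0,0.5],[0,0,-37.7,0.236,-0.479,0,0.5],[0,0,-37.7,0.236,-0.479,0,0.5],[0,0,-37.7,0.236,-0.479,0,0.5],[0,0,-37.7,0.236,-0.479,0,0.5],[0,0,-37.7,0.236,-0.479,0,0.5],[0,0,-37.7,0.236,-0.479,0,0.5],[0,0,-37.7,0.236,-0.479,0,0.5],[0,0,-37.7,0.236,-0.479,0,0.5],[0,0,-37.7,0.236,-0.479,0,0.5],[0,0,-37.7,0.236,-0.479,0,0.5],[0,0,-37.7,0.236,-0.479,0,0.5],[0,0,-37.7,0.236,-0.479,0,0.5],[0,0,-37.7,0.236,-0.479,0,0.5],[0,0,-37.7,0.236,-0.479,0,0.5],[0,0,-37.7,0.236,-0.479,0,0.5],[0,0,-37.7,0.236,-0.479,0,0.5],[0,0,-37.7,0.236,-0.479,0,0.5],[0,0,-37.7,0.236,-0.479,0,0.5],[0,0,-37.7,0.236,-0.479,0,0.5]]}}

```text
time: 17.1
ee_pos: [0.3932, -0.3069, 0.1196]
tool_rot: [-0.294, 0.956, 0.0, 0.0]
wrist_force: [0.5, 0.2, -0.6]
width: 0.0464
```

```bash
python3 -c "
from h import *
look('w10'); print(go(.3917,-.307,.0035,34.1))"
```

```text
t 17.1 ee [ 0.3932 -0.3069  0.1196] w 0.0464 F [ 0.5  0.2 -0.6]
blob px [279. 201.] ctr [ 390.4 -307.8] L 124.3 w 19.9 ang 33.7
blob px [ 49. 160.] ctr [ 481.1 -474. ] L 232.3 w 116.1 ang 22.5
blob px [124.  23.] ctr [ 350.3 -494.2] L 115.4 w 48.7 ang -57.5
[-0.0025  0.0011  0.0631  0.0011  0.0009  0.1162]
```

View pics/w10.png

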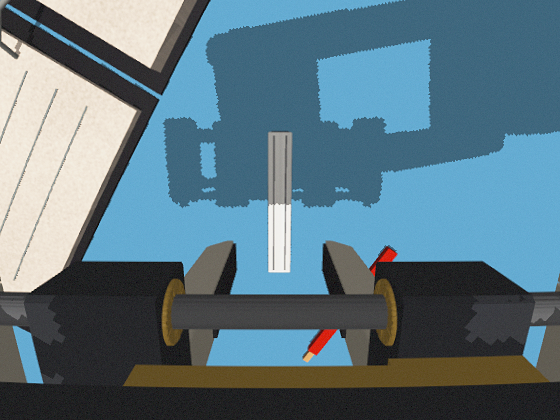

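Wrist: bar 125 at (279,201), 124.3 × 19.9 mm. The pencil (350,300) is about 65 mm off the jaw line and the binder is farther, so the fingers (±41 mm) are clear. Descend and grip.

>>> {"api": "move_arm", "payload": {"series": [[0,0,0,0.0015,0.0005,0.04,0.5],[0,0,0,0.0015,0.0005,0.07,0.5],[0,0,0,0.0015,0.0005,0.095,0.5],[0,0,0,0.0015,0.0005,0.11,0.5],[0,0,0,0.0015,0.0005,0.116,0.5],[0,0,0,0.0015,0.0005,0.116,0.5],[0,0,0,0.0015,0.0005,0.116,0],[0,0,0,0.0015,0.0005,0.116,0],[0,0,0,0.0015,0.0005,0.116,0],[0,0,0,0.0015,0.0005,0.116,0],[0,0,0,0.0015,0.0005,0.116,0],[0,0,0,0.0015,0.0005,0.116,0]], "grip_force": 20}}

```text
time: 18.15
ee_pos: [0.3915, -0.3088, 0.0045]
tool_rot: [-0.293, 0.956, -0.001, 0.0]
wrist_force: [-0.8, 1.6, 5.7]
width: 0.0196
```

```bash
python3 -c "
from h import *
print(go(.6443,-.0603,.12,-3.7))"
```

```text
[-0.0882  0.0396 37.7606 -0.3487  0.0641 -0.1155]
```

>>> {"api": "move_arm", "payload": {"series": [[0,0,0,0,0,-0.04,0],[0,0,0,0,0,-0.08,0],[0,0,37.7,-0.349,0.064,-0.116,0],[0,0,37.7,-0.349,0.064,-0.116,0],[0,0,37.7,-0.349,0.064,-0.116,0],[0,0,37.7,-0.349,0.064,-0.116,0],[0,0,37.7,-0.349,0.064,-0.116,0],[0,0,37.7,-0.349,0.064,-0.116,0],[0,0,37.7,-0.349,0.064,-0.116,0],[0,0,37.7,-0.349,0.064,-0.116,0],[0,0,37.7,-0.349,0.064,-0.116,0],[0,0,37.7,-0.349,0.064,-0.116,0],[0,0,37.7,-0.349,0.064,-0.116,0],[0,0,37.7,-0.349,0.064,-0.116,0],[0,0,37.7,-0.349,0.064,-0.116,0],[0,0,37.7,-0.349,0.064,-0.116,0],[0,0,37.7,-0.349,0.064,-0.116,0]]}}

```text
time: 19.57
ee_pos: [0.6435, -0.0612, 0.1196]
tool_rot: [0.033, 0.999, -0.0, -0.0]
wrist_force: [0.0, -0.4, 0.1]
width: 0.0196
```

```bash
python3 -c "
from h import *
look('w11'); print(go(.6443,-.0603,.014,-3.7))"
```

```text
t 19.57 ee [ 0.6435 -0.0612  0.1196] w 0.0196 F [ 0.  -0.4  0.1]
blob px [ 47. 370.] ctr [ 800.6 -297. ] L 84.5 w 28.0 ang -85.8
blob px [504. 358.] ctr [814.9 151.5] L 82.3 w 61.8 ang 86.4
blob px [280. 350.] ctr [782.9 -71.4] L 66.8 w 41.5 ang 86.3
blob px [179. 215.] ctr [ 644.9 -148.2] L 52.3 w 48.9 ang -69.6
blob px [531. 212.] ctr [661.3 160.9] L 51.7 w 22.5 ang -3.5
blob px [449. 211.] ctr [656.7  86.7] L 77.3 w 21.1 ang -3.9
blob px [366. 206.] ctr [648.2  12.9] L 97.5 w 21.0 ang -3.5
blob px [279. 216.] ctr [655.4 -63. ] L 139.2 w 47.0 ang -3.7
[-0.0042 -0.0202 -0.045  -0.0007  0.0008  0.1057]
```

View pics/w11.png

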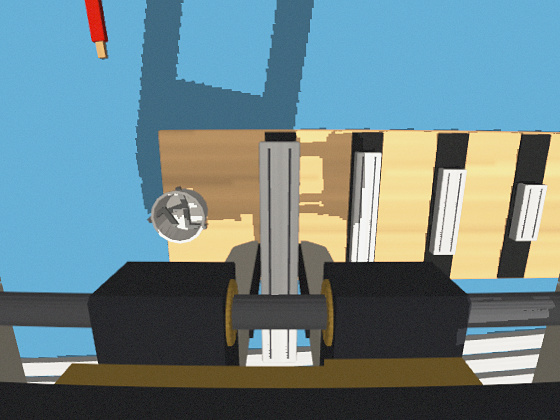

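Bar 125 is square over the last strip (280,132), the tub (180,215) is clear, and the other three bars are in place. Lower, release and retreat.

>>> {"api": "move_arm", "payload": {"series": [[0,0,0,-0.0005,0.001,0.04,0],[0,0,0,-0.0005,0.001,0.07,0],[0,0,0,-0.0005,0.001,0.09,0],[0,0,0,-0.0005,0.001,0.1,0],[0,0,0,-0.0005,0.001,0.104,0],[0,0,0,-0.0005,0.001,0.106,0],[0,0,0,-0.0005,0.001,0.106,0],[0,0,0,-0.0005,0.001,0.106,0.4],[0,0,0,-0.0005,0.001,0.106,0.4],[0,0,0,-0.0005,0.001,0.106,0.4],[0,0,0,-0.0005,0.001,0.075,0.4],[0,0,0,-0.0005,0.001,0.035,0.4],[0,0,0,-0.0005,0.001,0,0.4],[0,0,0,0.05,0.001,-0.03,0.4],[0,0,0,0.05,0.001,-0.03,0.4],[0,0,0,0.05,0.001,-0.03,0.4],[0,0,0,0.05,0.001,-0.03,0.4],[0,0,0,0.05,0.001,-0.03,0.4]]}}

```text
time: 21.12
ee_pos: [0.595, -0.0558, 0.1493]
tool_rot: [0.032, 0.999, -0.0, 0.0]
wrist_force: [0.3, 0.3, -1.6]
width: 0.0375
```

```bash
python3 -c "
from h import *
look('w12',zp=0.02)
for n in ('scene','top'): cv2.imwrite(f'pics/{n}9.png',vision.get_image(n)['pixels'])"
```

```text
t 21.12 ee [ 0.595  -0.0558  0.1493] w 0.0375 F [ 0.3  0.3 -1.6]
blob px [524. 365.] ctr [798.  194.9] L 41.2 w 39.1 ang 86.8
blob px [189. 249.] ctr [ 632.7 -147.6] L 45.9 w 34.1 ang 78.1
blob px [497. 252.] ctr [658.1 153.7] L 49.5 w 20.2 ang -3.6
blob px [427. 239.] ctr [638.7  82.6] L 45.6 w 20.2 ang -3.4
blob px [354. 230.] ctr [630.8   9.2] L 64.1 w 24.8 ang -3.5
blob px [278. 242.] ctr [635.  -59.2] L 105.3 w 20.4 ang -4.1
```

View pics/w12.png

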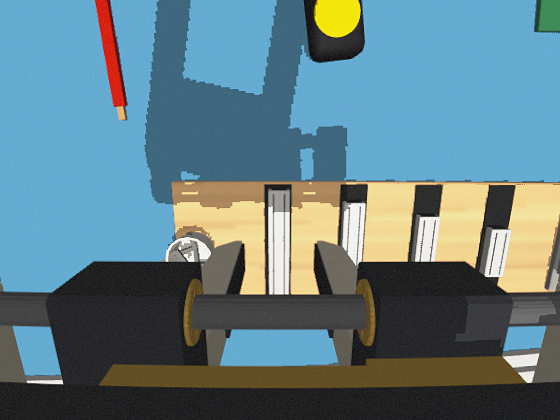

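View pics/scene9.png

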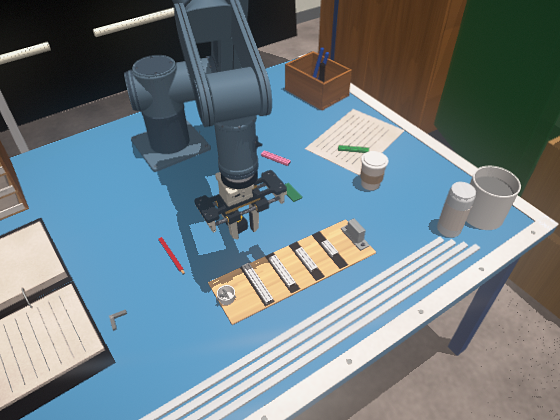

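All four are on their strips and the cup at (372,170) is standing. The wrist blobs are cut off by the gripper, so I back off and measure all four from the top view.

>>> {"api": "move_arm", "payload": {"series": [[0,0,0,0.04,0,-0.02,0.4],[0,0,0,0.08,0,-0.04,0.4],[0,0,0,0.12,0,-0.06,0.4],[0,0,0,0.16,0,-0.08,0.4],[0,0,0,0.19,0,-0.1,0.4],[0,0,0,0.19,0,-0.1,0.4],[0,0,0,0.19,0,-0.1,0.4],[0,0,0,0.19,0,-0.1,0.4],[0,0,0,0.19,0,-0.1,0.4]]}}

```text
time: 22.02
ee_pos: [0.4058, -0.0438, 0.2486]
tool_rot: [0.032, 0.999, 0.0, -0.001]
wrist_force: [0.6, 0.2, -0.6]
width: 0.0373
```

Run:
```python
from h import *
d=vision.get_image("top"); im=d["pixels"]; hsv=cv2.cvtColor(im,cv2.COLOR_BGR2HSV)
crop=np.zeros(im.shape[:2],np.uint8); crop[105:180,225:345]=1
m=((hsv[...,1]<60)&(hsv[...,2]>100)&(crop>0)).astype(np.uint8)*255
m=cv2.morphologyEx(m,cv2.MORPH_CLOSE,np.ones((3,3),np.uint8))
S=np.array([(659,154.8),(654.3,83.1),(649.3,11.7),(644.4,-60.3)]); a=np.radians(-3.7); u=np.array([np.cos(a),np.sin(a)]); n=np.array([-u[1],u[0]])
for ar,c in blobs(m,40,900):
    W=(plane(d,c[:,0],0.020)[:,:2]*1e3).astype(np.float32); r=cv2.minAreaRect(W); b=cv2.boxPoints(r)
    e=b[1]-b[0] if np.linalg.norm(b[1]-b[0])>np.linalg.norm(b[2]-b[1]) else b[2]-b[1]
    if e[0]<0:e=-e
    i=np.argmin(np.linalg.norm(S-r[0],axis=1)); dd=np.array(r[0])-S[i]
    print("strip",i+1,"L %.0f w %.0f ang %.1f"%(max(r[1]),min(r[1]),np.degrees(np.arctan2(e[1],e[0]))),"along %.1f across %.1f"%(dd@u,dd@n))
cv2.imwrite("pics/top10.png",cv2.resize(im[90:290,80:480],None,fx=2,fy=2,interpolation=cv2.INTER_CUBIC))
```

```text
strip 1 L 49 w 20 ang -5.9 along 0.2 across 0.4
strip 2 L 73 w 21 ang -3.6 along -0.4 across -0.2
strip 3 L 98 w 21 ang -3.6 along -0.3 across -0.5
strip 4 L 124 w 31 ang -7.4 along 1.0 across -0.0
```

View pics/top10.png

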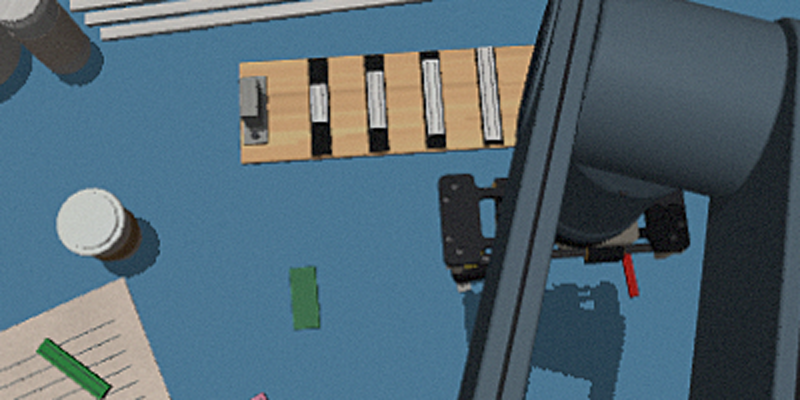

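The top view shows the bars on their strips in order from the stop: 50, 75, 100, 125, at crop columns 319, 377, 433 and 489. All are within 1 mm of centre and the cup is upright at (92,222). The odd width and angle on strip 4 probably come from the mask touching another bright patch. The wrist view gave −4.1° and 20.4 mm for that bar, so I hand in.

```bash
python3 -c "
from h import *
print(np.abs(telemetry.observe()['dq']).max()); print(ticket.sign_off())"
```

```text
0.005912771388821765
the job is handed in; nothing more can be done
None
```

I laid the four silver bars on the strips, counted from the end stop: 50, 75, 100, 125 mm. All are released, the arm is backed off, and the job was handed in at about 22 s.

**Placement:** In the last top view every bar was within 1 mm of its strip's centre, both along and across. The 75 and 100 mm bars read parallel to within 0.1° and the 50 mm bar to within about 2°. The cup was standing and nothing else was moved.

**Checks that disagreed:**
- **125 mm bar:** the last top view read it 31 mm wide and turned −7.4°, which is 3.7° off its strip and still inside the 12° limit. I put that down to the colour mask merging with something next to it. The wrist view just before gave 20.4 mm and −4.1°, in line with the strip, but with the bar partly hidden by the gripper.
- **Bar heights:** triangulating from two views gave 3 to 15 mm against the stated 10 mm. One earlier value was thrown out because the arm covered the bar.
- **Strip height:** I did not triangulate it. I relied on the strip spacing read by the wrist camera, about 71 mm against 72 mm, and on the bars lying cleanly after release.

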